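# Brush out the empty remote slot

## Task

Dust out the empty slot of the walnut remote organiser: take the long brush out of its steel stand and, keeping it upright, push its blue head right down to the green felt at the bottom of the empty slot, draw it up nearly to the slot's mouth, and push it right down to the bottom once more. Then stand the brush, head down, back in its steel stand and let go. Leave both remotes standing in their slots.

Things in the scene. Friction and masses are not known exactly. Their poses are not given: they have to be found in the camera images.
- brush_grip (a point): Grasp point of the loose 110 g round brush: mid orange grip band, on its axis; z runs along it to the handle's top. It starts upright, head down, in the stand. Underside of head 170 mm below this point, handle top 35 mm above. From the underside up: stiff blue head with white rings, 24 mm dia, to 75 mm; steel shaft, 8 mm dia, to 110; wooden handle, 16 mm dia, to 205 (band 155 to 185).
- slot_floor (a point): Centre of the green felt's upper side on the floor of the empty slot (any of the three), 10 mm above the table; z up. The walnut organiser is fixed, 162 x 74 mm, 80 tall (rim 70 mm above this point), with three slots in a row 52 mm apart, each 62 mm long (this x) by 46 mm wide (this y, along the row), walls 6 mm.
- stand_floor (a point): Centre of the inner floor of the brush's stand, 28 mm above the table. The stand is a fixed, round stainless steel cup, 60 mm outer and 50 mm inner diameter, 88 mm tall over all, so its rim is 60 mm above this point; z points up.
- remote_a: A black remote, 46 x 24 mm and 130 mm tall, loose, standing on end in an organiser slot, with its top 138 mm above the table; the origin is the centre of its underside, 8 mm above the table, z up along it. It must stay in its slot.
- remote_b: The other black remote, of the same size, standing in another slot of the organiser; origin at the centre of its underside, z up along it. It must stay in its slot.
There are look-alikes about, which are no part of the job. What is meant by the part that bears stand_floor is not red, and is the smaller of those in its own colour.

How it is judged:
By the outcome, as a careful person would: the job done as asked, in the order asked, and still so for the second after the job is handed in, with the robot touching nothing.
It also fails if it takes over 48 s, if anything falls off the work surface, if the arm or the gripper's body presses on something with over 40 N, if the wrist force passes 120 N, or if a joint passes its speed limit or range.

## Robot

A 6-joint arm with a two-finger parallel gripper is mounted at the origin on the work surface. World frame = base frame: x ahead of the robot, y to its left, z up, the work surface at z = 0. Lengths are in m, angles in rad, forces in N, time in s.
With the tool pointing down it reaches from about 0.35 to 0.725 m from the base axis. Payload 6 kg.
Tool frame: the origin (TCP) lies at the very end of the fingers, on their centre line; the grasp point (between the pads) lies 19 mm behind it; z points along the fingers, y is the line along which they close (so a half turn about z gives the same grasp; the last joint's range is limited). The gripper opens to 85 mm and grips with 20 to 120 N. Pads are 22 mm wide; open, the fingers measure 114 mm over their backs; the gripper's body (76 mm by 85 mm) begins 54 mm behind the grasp point. The pads swing forward as they close: fully open they stand 13 mm farther back than shut.
Start: joints at [-0.863, 0.04, 0.085, 0, -1.615, -0.334], TCP at [0.219, -0.559, 0.231] pointing down, gripper open.
Joint ranges: [-2.56, 2.56], [-1.29, 2.01], [-1.08, 1.49], [-3.29, 1.98], [-2.81, -0.18], [-2.99, 2.99]. Speed limits (rad/s): [2.57, 2.57, 3.01, 3.14, 3.14, 3.14].

## Interface

Orientations are given as a unit quaternion [w, x, y, z].
In Python, from rig import arm, fingers, imaging gives the robot as it stands. The module is installed in compiled form; this text tells all that it offers. Calls block until the motion is done:
- arm.move_to(position, orientation): joint-space move of the TCP to a pose.
- arm.line_to(position, feed=0.15, frame=None, contact_N=None): straight line of the TCP; frame=None keeps the orientation; feed is the mean speed in m/s. With contact_N (N) it stops when the force on the tool has changed by that much, and returns True; else False.
- arm.set_joints(angles): joint-space move.
- fingers.move_gripper(opening, newtons=None): finger opening in m; newtons is the grip in N (None keeps the last); returns when the fingers have stopped.
- arm.sleep(seconds).
- arm.inverse_kinematics(position, orientation): joint angles nearest the present ones, or None.
- arm.observe(): the state.
- imaging.camera(name): name is "scene" or "top" or "wrist"; returns the picture (420x560x3 uint8, red, green, blue); there is no depth.
- imaging.get_calibration(name): a dict with "vertical_fov" (degrees; the focal length in pixels is half the picture's height over the tangent of half this angle, whatever the lens; pixels are square), "cx", "cy" (the principal point, pixels), "cam_to_world" (4x4, takes a point from camera to world coordinates). Camera axes: x right, y down, z forward; pixel columns grow to the right and rows downward; lengths in m; the calibration is good to about 2 mm. A picture is of the moment at which its call begins: read the wrist's pose just before it. get_calibration takes no time and is no camera call; for the wrist camera it gives the pose at the moment of the call.
A pose or a line that the arm cannot do raises arm.Unreachable and nothing moves.
- arm.finish_job(): hands the job in; it is judged then, once.
The state is a dict: "time": time; "qpos": joint angles; "qvel": joint speeds; "effort": joint torques, N m; "eef_pos": TCP position; "tcp_rot": TCP orientation; "force": force on the tool from outside, world axes, zero at the start; "moment": the same for the moment, N m; "opening": finger opening in m; "grasp_force": force on a finger pad.
Only numpy, scipy, OpenCV 4.12 (cv2) and the standard library are available. Lean on these libraries where they do the work, as an engineer would, in place of code of your own. Each camera call takes 0.05 s, during which the arm holds its last target. There are 200 camera calls.

## Working session

There is one attempt and no reset: what is moved stays moved. The work goes in short steps, each a Python script; the robot and the scene stay as the last script left them, time stands still between calls to the robot, and variables do not carry over. Pictures are saved under pics/ and viewed, at most 10 in all, crops included, and the job is handed in when it is done.

```bash
mkdir -p pics; python3 - <<'E'
from rig import arm, fingers, imaging
import cv2,numpy as np
for n in("scene","top"):
    im=imaging.camera(n); cv2.imwrite(f"pics/{n}0.png",im[:,:,::-1]); c=imaging.get_calibration(n); print(n,c)
print(arm.observe())
E
```

```text
scene {'vertical_fov': 47.22427770257286, 'cx': 275.7882641321073, 'cy': 215.07222926295213, 'cam_to_world': array([[ 0.70472086,  0.59233409, -0.39052379,  0.87624916],
       [ 0.70947742, -0.58586155,  0.39167337, -0.33747537],
       [ 0.00320861, -0.55308821, -0.83311652,  0.84889562],
       [ 0.        ,  0.        ,  0.        ,  1.        ]])}
top {'vertical_fov': 53.191444662929335, 'cx': 285.9137465095874, 'cy': 203.13125512160158, 'cam_to_world': array([[ 1.79117171e-02, -9.90385956e-01,  1.37167152e-01,
         4.32605977e-01],
       [-9.99835781e-01, -1.81200734e-02, -2.70403821e-04,
        -2.04393293e-02],
       [ 2.75328301e-03, -1.37139783e-01, -9.90547878e-01,
         8.47111827e-01],
       [ 0.00000000e+00,  0.00000000e+00,  0.00000000e+00,
         1.00000000e+00]])}
{'time': 0.1, 'qpos': array([-8.63311272e-01,  4.07588753e-02,  8.39199100e-02, -3.58755047e-04,
       -1.61549783e+00, -3.33733924e-01]), 'qvel': array([ 6.24521663e-04, -8.45790375e-04,  3.48340450e-03,  2.42868368e-03,
        9.48182065e-05,  6.47326593e-04]), 'effort': array([-4.70737679e-03, -3.69347692e+01,  3.48282909e+01,  6.95170730e+00,
       -4.51104730e-03, -6.27994254e-06]), 'eef_pos': array([ 0.21903457, -0.55828288,  0.23038948]), 'tcp_rot': array([-2.27658520e-04, -1.85797453e-01,  9.82587747e-01,  7.57328326e-04]), 'force': array([-0.12865158, -0.52168338, -0.27661189]), 'moment': array([0.04392094, 0.01031869, 0.02406578]), 'grasp_force': 0.0, 'opening': 0.0856236396937657}
```

View pics/scene0.png

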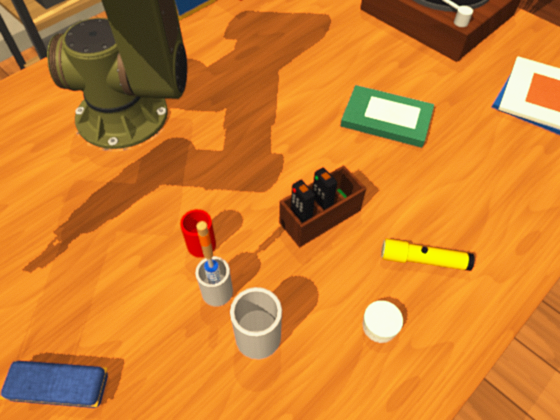

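View pics/top0.png

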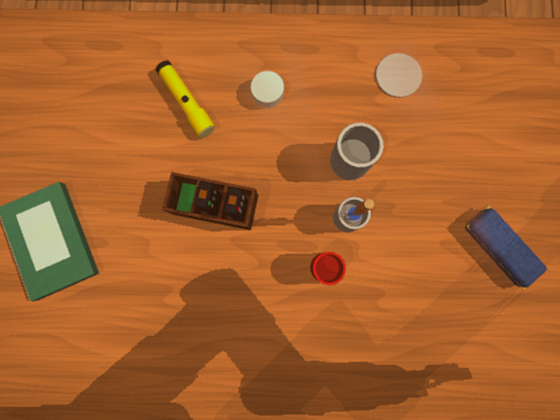

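The brush stands in the smaller grey cup: top view (353,214), scene view (215,281). The bigger grey cup and the red one are decoys. The empty slot is the green one, at top (187,196). Next I'll enlarge both views.

```bash
python3 - <<'E'
import cv2,numpy as np
t=cv2.imread("pics/top0.png");s=cv2.imread("pics/scene0.png")
f=lambda im,x,y,w,h,k:cv2.resize(im[y:y+h,x:x+w],None,fx=k,fy=k,interpolation=cv2.INTER_CUBIC)
a=np.hstack([f(t,155,165,100,75,4),f(t,310,175,100,75,4)])
b=np.hstack([f(s,275,160,100,75,4),f(s,170,215,100,75,4)])
cv2.imwrite("pics/crops.png",np.vstack([a,b]))
E
```

```text
(no output)
```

View pics/crops.png

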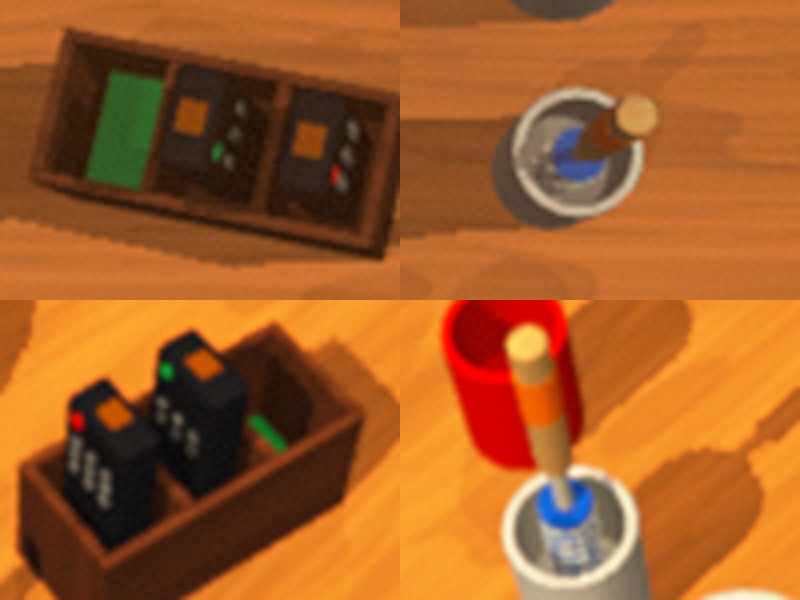

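Crop coordinates:
- **Organiser rim corners, scene view:** (22,465), (107,563), (360,412), (275,325).
- **Cup rim centre:** (578,152) in the top view, (571,530) in the scene view.
- **Handle top:** (637,115) in the top view, (527,341) in the scene view.
- **Blue head top:** (565,505) in the scene view.

```bash
cat >h.py <<'E'
import numpy as np
from rig import arm, fingers, imaging
def ray(n,p):
    c=imaging.get_calibration(n);M=np.array(c["cam_to_world"]);f=210/np.tan(np.radians(c["vertical_fov"])/2)
    return M[:3,3],M[:3,:3]@np.array([(p[0]-c["cx"])/f,(p[1]-c["cy"])/f,1])
def onz(n,p,z):
    o,d=ray(n,p);return (o+d*(z-o[2])/d[2])
def two(p,q):
    A=[];b=[]
    for n,x in(("top",p),("scene",q)):
        o,d=ray(n,x);d=d/np.linalg.norm(d);P=np.eye(3)-np.outer(d,d);A.append(P);b.append(P@o)
    return np.linalg.lstsq(np.vstack(A),np.hstack(b),rcond=None)[0]
T1=lambda u,v:(155+u/4-.4,165+v/4-.4)
T2=lambda u,v:(310+(u-400)/4-.4,175+v/4-.4)
S1=lambda u,v:(275+u/4-.4,160+(v-300)/4-.4)
S2=lambda u,v:(170+(u-400)/4-.4,215+(v-300)/4-.4)
E
python3 - <<'E'
from h import *
np.set_printoptions(precision=4,suppress=True)
C=np.array([onz("scene",S1(*p),.08) for p in((22,465),(107,563),(360,412),(275,325))])
D=np.array([onz("top",T1(*p),.08) for p in((67,30),(35,180))])
print(C,"\n",D)
print("sides",[np.linalg.norm(C[i]-C[(i+1)%4]) for i in range(4)],"topside",np.linalg.norm(D[0]-D[1]))
print("ctr",C.mean(0))
print("felt top", [onz("top",T1(*p),.01) for p in((113,71),(163,80),(138,188),(87,179))])
print("cup",onz("top",T2(578,152),.088),onz("scene",S2(571,530),.088),two(T2(578,152),S2(571,530)))
print("brush top",two(T2(637,115),S2(527,341)),onz("top",T2(637,115),.233),onz("scene",S2(527,341),.233))
print("head top",onz("scene",S2(565,505),.103))
E
```

```text
[[0.498  0.0536 0.08  ]
 [0.5665 0.042  0.08  ]
 [0.5939 0.1966 0.08  ]
 [0.5274 0.209  0.08  ]] 
 [[0.5933 0.1939 0.08  ]
 [0.5227 0.2047 0.08  ]]
sides [np.float64(0.06941336702793323), np.float64(0.15708098711922627), np.float64(0.06765284912827263), np.float64(0.15811537588552882)] topside 0.07145033978296579
ctr [0.5464 0.1253 0.08  ]
felt top [array([0.5872, 0.189 , 0.01  ]), array([0.5831, 0.1635, 0.01  ]), array([0.5278, 0.1734, 0.01  ]), array([0.5319, 0.1992, 0.01  ])]
cup [ 0.5226 -0.1452  0.088 ] [ 0.5265 -0.1442  0.088 ] [ 0.5239 -0.1445  0.0844]
brush top [ 0.5202 -0.142   0.2336] [ 0.5196 -0.1432  0.233 ] [ 0.5207 -0.1408  0.233 ]
head top [ 0.5224 -0.1419  0.103 ]
```

```bash
python3 - <<'E'
from h import *
import cv2
q=[0,0,1,0]
def st(): 
    s=arm.observe();print(round(s["time"],2),s["eef_pos"].round(4),s["force"].round(1),round(s["opening"],4),round(s["grasp_force"],1))
arm.move_to([.521,-.142,.30],q);st()
print(arm.line_to([.521,-.142,.181],feed=.12,contact_N=8));st()
fingers.move_gripper(.0,70);st()
arm.line_to([.521,-.142,.34],feed=.12);st()
a=imaging.camera("scene");b=imaging.camera("top")
cv2.imwrite("pics/lift.png",np.hstack([a[60:360,100:450],b[60:360,150:500]])[:,:,::-1])
np.save("lift_s.npy",a);np.save("lift_t.npy",b)
E
```

```text
1.98 [ 0.5208 -0.1426  0.2999] [-0.2  0.5  0.9] 0.0856 0.0
False
3.12 [ 0.5214 -0.1421  0.1821] [ 0.1 -0.7  0.3] 0.0853 0.0
3.77 [ 0.5211 -0.1421  0.1812] [-0.2 -0.7  1.6] 0.0145 68.1
5.25 [ 0.5209 -0.1419  0.3391] [-0.5  0.1 -1.3] 0.0145 68.1
```

View pics/lift.png

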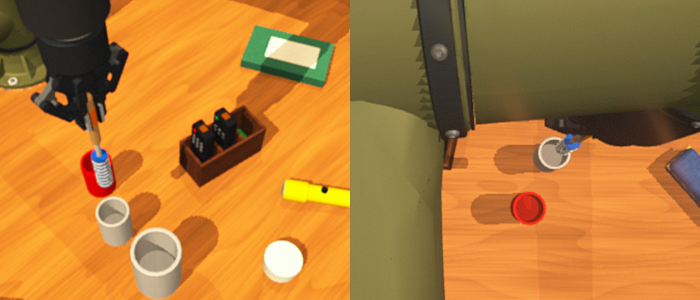

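The brush is held and hangs roughly vertical; its head runs from (198,212) to (206,247) in full scene pixels. I'll check the tilt numerically, move over the slot and look.

```bash
python3 - <<'E'
from h import *
import cv2
print(onz("scene",(198,212),.264).round(4),onz("scene",(205.5,247),.189).round(4))
arm.line_to([.554,.173,.34],feed=.15)
arm.line_to([.554,.173,.252],feed=.12,contact_N=8)
s=arm.observe();print(s["time"],s["eef_pos"],s["opening"])
a=imaging.camera("scene");b=imaging.camera("top")
f=lambda im,x,y,w,h,k:cv2.resize(im[y:y+h,x:x+w],None,fx=k,fy=k,interpolation=cv2.INTER_CUBIC)
cv2.imwrite("pics/over.png",np.hstack([f(a,270,80,130,175,3),f(b,140,120,130,175,3)])[:,:,::-1])
E
```

```text
[ 0.518  -0.1398  0.264 ] [ 0.5318 -0.1487  0.189 ]
8.4917 [0.55437317 0.17297582 0.25320917] 0.014630953243619136
```

View pics/over.png

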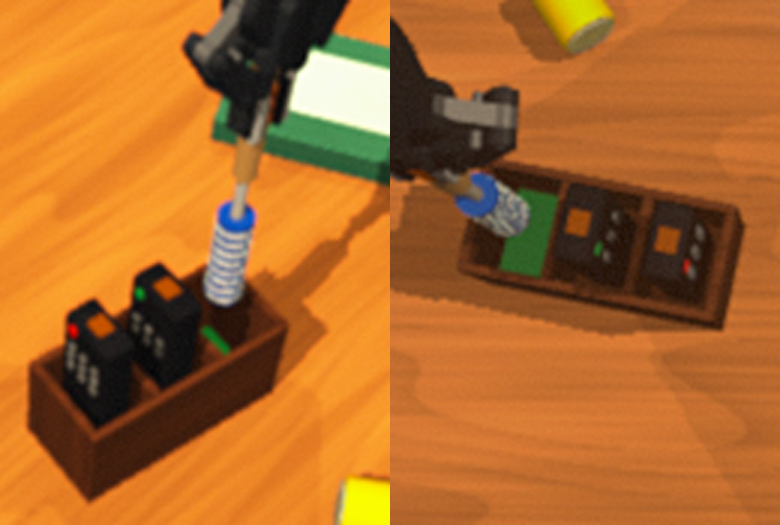

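Over the slot, the head's bottom end is at crop (223,293) in the scene view and about (513,218) in the top view. Its top end is at (236,213) and (477,195). The organiser's top-right rim corner in the top view is (742,208).

```bash
python3 - <<'E'
from h import *
np.set_printoptions(precision=4,suppress=True)
S=lambda u,v:(270+u/3-.3,80+v/3-.3)
T=lambda u,v:(140+(u-390)/3-.3,120+v/3-.3)
print("bot",onz("scene",S(223,293),.0997),onz("top",T(513,218),.0997),two(T(513,218),S(223,293)))
print("top",onz("scene",S(236,213),.1747),onz("top",T(477,195),.1747),two(T(477,195),S(236,213)))
print("orgTR,BL",onz("top",T(742,208),.08),onz("top",T(460,268),.08))
print("scene rim",[onz("scene",S(*p),.08) for p in((287,325),(92,436),(30,365))])
E
```

```text
bot [0.5564 0.1736 0.0997] [0.5522 0.1695 0.0997] [0.5543 0.1724 0.0975]
top [0.5532 0.1757 0.1747] [0.5525 0.1706 0.1747] [0.5534 0.1718 0.1769]
orgTR,BL [0.5642 0.0334 0.08  ] [0.5237 0.2054 0.08  ]
scene rim [array([0.5957, 0.1969, 0.08  ]), array([0.5647, 0.0412, 0.08  ]), array([0.4984, 0.0522, 0.08  ])]
```

```bash
python3 - <<'E'
from h import *
x,y=.554,.175
def st(l): 
    s=arm.observe();print(l,round(s["time"],2),s["eef_pos"].round(4),s["force"].round(1),round(s["opening"],4),round(s["grasp_force"],1));return s["eef_pos"][2]
arm.line_to([x,y,.25],feed=.1)
r=arm.line_to([x,y,.180],feed=.1,contact_N=8);st(r)
if not r:
    r=arm.line_to([x,y,.157],feed=.03,contact_N=8);st(r)
E
```

```text
False 9.69 [0.5544 0.1751 0.1809] [-0.2  0.5 -0.5] 0.0145 68.1
True 10.27 [0.5541 0.1749 0.1632] [-0.4  0.   3.3] 0.0146 68.3
```

```bash
python3 - <<'E'
from h import *
import cv2
x,y=.554,.175
def st(l): 
    s=arm.observe();print(l,round(s["time"],2),s["eef_pos"].round(4),s["force"].round(1),round(s["opening"],4),round(s["grasp_force"],1));return s["eef_pos"][2]
arm.sleep(.3);st(0)
a=imaging.camera("scene")
arm.line_to([x,y,.2225],feed=.1);st(0);arm.sleep(.3)
r=arm.line_to([x,y,.180],feed=.1,contact_N=8);st(r)
r=arm.line_to([x,y,.157],feed=.03,contact_N=8);st(r)
arm.sleep(.3);st(r)
b=imaging.camera("scene")
arm.line_to([x,y,.34],feed=.12)
arm.line_to([.5235,-.1435,.34],feed=.15);st(0)
arm.line_to([.5235,-.1435,.26],feed=.15);st(0);arm.sleep(.3)
c=imaging.camera("scene");d=imaging.camera("top")
f=lambda im,x,y,w,h,k:cv2.resize(im[y:y+h,x:x+w],None,fx=k,fy=k,interpolation=cv2.INTER_CUBIC)
cv2.imwrite("pics/back.png",np.vstack([np.hstack([f(a,270,100,130,100,3),f(b,270,100,130,100,3)]),np.hstack([f(c,150,210,130,100,3),f(d,300,160,130,100,3)])])[:,:,::-1])
E
```

```text
0 10.57 [0.554  0.1749 0.1632] [ 0.8 -0.   5.2] 0.0143 68.3
0 11.37 [0.5537 0.175  0.2215] [-0.2  0.3 -1.1] 0.0143 68.1
False 12.24 [0.5542 0.1749 0.1803] [ 0.2 -0.1 -1. ] 0.0146 68.1
True 12.82 [0.5541 0.1749 0.1632] [-0.5  0.4  3.9] 0.0144 68.3
True 13.12 [0.554  0.1749 0.1632] [0.7 0.1 5.3] 0.0144 68.3
0 17.08 [ 0.5236 -0.143   0.34  ] [-0.4 -0.3 -2.6] 0.0143 68.1
0 17.77 [ 0.5238 -0.1436  0.2613] [ 1.   0.2 -1.1] 0.0143 68.1
```

View pics/back.png

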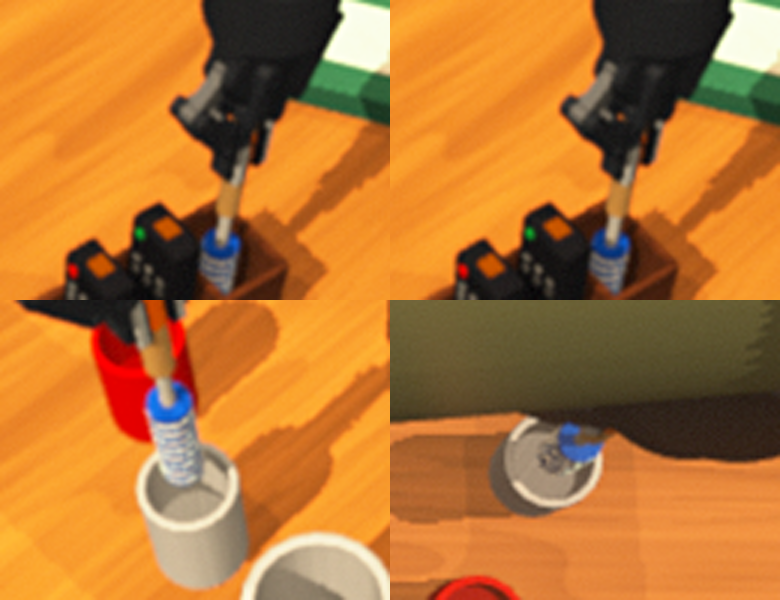

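The strokes both bottomed out at the felt, and both remotes are still standing. The head now hangs over the steel stand, with its end at (182,475) and the rim centre at (189,487).

```bash
python3 - <<'E'
from h import *
import cv2
x,y=.524,-.1445
def st(l): 
    s=arm.observe();print(l,round(s["time"],2),s["eef_pos"].round(4),s["force"].round(1),round(s["opening"],4),round(s["grasp_force"],1))
arm.line_to([x,y,.255],feed=.1)
r=arm.line_to([x,y,.195],feed=.1,contact_N=8);st(r)
if not r:
    r=arm.line_to([x,y,.174],feed=.03,contact_N=5);st(r)
    if r:
        fingers.move_gripper(.03);arm.sleep(.2);fingers.move_gripper(.085);st(0)
        arm.line_to([x,y,.32],feed=.12);arm.move_to([.4,-.4,.35],[0,0,1,0]);arm.sleep(.5);st(0)
c=imaging.camera("scene");d=imaging.camera("top")
f=lambda im,x,y,w,h,k:cv2.resize(im[y:y+h,x:x+w],None,fx=k,fy=k,interpolation=cv2.INTER_CUBIC)
cv2.imwrite("pics/end.png",np.hstack([f(c,150,150,220,160,1.8),f(d,160,130,220,160,1.8)])[:,:,::-1])
E
```

```text
False 19.17 [ 0.5243 -0.1447  0.1958] [-0.1  0.3 -1.4] 0.0139 68.1
True 19.68 [ 0.5241 -0.1447  0.1812] [0.3 1.2 2.9] 0.0144 68.6
0 20.76 [ 0.5237 -0.1444  0.1804] [-0.1 -0.3 -0.6] 0.0854 0.0
0 23.68 [ 0.4002 -0.3998  0.35  ] [-0.2 -0.5  0.4] 0.0849 0.0
```

View pics/end.png

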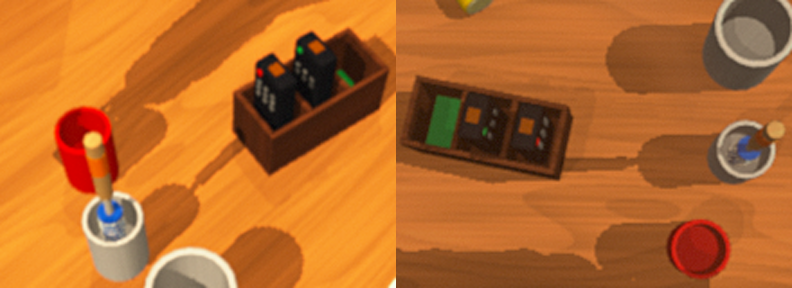

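The brush stands upright in its small grey stand (scene crop (105,215), top crop (745,150)). Both remotes are in their slots and the arm is clear.

```bash
python3 -c "
from rig import arm
print(arm.finish_job())"
```

```text
the job is handed in; nothing more can be done
None
```

The job is done and handed in at about 24 s: the brush was pushed down to the felt in the empty slot, drawn up nearly to the mouth and pushed down again, then stood back in its steel stand, with both remotes still in their slots.

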